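Slide the bike pump home into its parking bay

ROBOT

A 7-joint arm with a two-finger parallel gripper is mounted at the origin on the work surface. World frame = base frame: x ahead of the robot, y to its left, z up, the work surface at z = 0. Lengths are in m, angles in rad, forces in N, time in s.
With the tool pointing down it reaches from about 0.425 to 0.975 m from the base axis. Payload 16.7 kg.
Tool frame: the origin (TCP) lies midway between the tips of the shut fingers; the grasp point (between the pads) lies bot.tcp_to_grasp behind it (bot.tcp_to_grasp is the distance from the TCP to the grasp point, in m); z points along the fingers, y is the line along which they close (so a half turn about z gives the same grasp; the last joint's range is limited). The gripper opens to 85 mm and grips with 20 to 120 N. Pads are 22 mm wide; open, the fingers measure 114 mm over their backs; the gripper's body (76 mm by 85 mm) begins 54 mm behind the grasp point. The pads swing forward as they close: fully open they stand 13 mm farther back than shut.
Start: joints at [-1.343, 0.426, 0.074, 1.606, -0.034, 1.111, -0.067], TCP at [0.248, 0.628, 0.231] pointing down, gripper open.
Joint ranges: [-2.85, 2.85], [-0.5, 2.14], [-1.23, 1.37], [0.21, 2.46], [-1.02, 4.16], [0.16, 2.05], [-2.73, 2.73]. Speed limits (rad/s): [1.89, 1.89, 2.39, 2.39, 3.01, 3.01, 3.01].

INTERFACE

Orientations are given as a unit quaternion [w, x, y, z].
In Python, from cell import bot gives the robot as it stands. The module is installed in compiled form; this text tells all that it offers.
- The arm moves only by the shell command python3 -m handwheel 'ROWS' [OPENING]. ROWS is JSON, a list of rows, each an object with "linear": the shift along the tool's x, y, z each as a share of 0.2 m, from -1 to 1, a list of three; "angular": the turn, a rotation vector about the tool's x, y, z each as a share of 90 degrees, from -1 to 1, a list of three. A call has 1 to 5 rows; each row is the pose to reach, as a shift and turn from the pose commanded when the call began, along the tool's axes at that moment; what a row does not reach only later rows make up. A row lasts 1/10 s, in which the tool goes at most 50 mm and 8.59 degrees, less where a joint would pass 70% of its speed; a pose out of reach is approached as far as the arm can. A call with a number of a shift or a turn outside -1 to 1 is refused whole. A call with a gripper value outside its range is refused whole. OPENING is the finger opening in mm, from 0 to 85.4, set as the call begins (- or left out, the last holds). The fingers move at their own pace and stop on an object; the grip force is fixed at half the most. Time passes only in rows, so rows that repeat a pose let the fingers close. It gives the time, the measured TCP pose, the force, the opening and the grip force at its end, in the units of the state.
- bot.state(): the state, without advancing time (a new reading comes with each control period).
- bot.read_camera(name): name is "side" or "top"; returns the picture (384x512x3 uint8, red, green, blue); there is no depth.
- bot.calibration(name): a dict with "intrinsics" (3x3 intrinsics, pixels), "extrinsics" (4x4, takes a point from world to camera coordinates). Camera axes: x right, y down, z forward; pixel columns grow to the right and rows downward; lengths in m; the calibration is good to about 2 mm. A picture is of the moment at which its call begins. calibration takes no time and is no camera call.
- bot.hand_in(): hands the job in; it is judged then, once.
The state is a dict: "time": time; "q": joint angles; "dq": joint speeds; "joint_efforts": joint torques, N m; "position": TCP position; "eef_rot": TCP orientation; "ft_force": force on the tool from outside, world axes, zero at the start; "ft_torque": the same for the moment, N m; "gripper_width": opening from 0.0 (shut) to 1.0 (fully open); "grip_force": force on a finger pad.
Only numpy, scipy, OpenCV 4.12 (cv2) and the standard library are available. Lean on these libraries where they do the work, as an engineer would, in place of code of your own. Each camera call takes 0.05 s, during which the arm holds its last target. There are 200 camera calls.

TASK

Park the standing black bike pump: push it low down, at its foot, with the fingertips, so that it slides upright across the bench and fully home into the yellow-edged wooden bay, its foot against the bay's back stop. Do not tip it, take hold of it or lift it, leave everything else where it is, and finish clear of it.

Things in the scene. Friction and masses are not known exactly. Their poses are not given: they have to be found in the camera images.
- pump: Black bike pump standing loose, 0.5 to 0.9 kg, friction 0.5 to 0.7: a push much above the foot tips it. Round foot 64 mm in diameter, 36 mm high; round barrel 36 mm in diameter up to 200 mm; rod and T handle, 106 mm long along the pump's y, 22 mm thick, top at 256 mm. Dial on the barrel's -x side, 130 mm up. Origin: centre of the foot's underside, z up the barrel. Its yaw is free.
- bay: Low wooden U fixed to the bench, yellow stripes on its top edges, open towards its own -x; the pump enters along its +x. Origin: at bench height on its centre line, at the inner face of the back stop; z up. Back stop 116 mm wide, 18 mm thick, 40 mm high; two side cheeks 30 mm high, 18 mm thick, reach 46 mm forward of it, 80 mm clear between them.
- bay_home (a point): Point at bench height on the bay's centre line, 32 mm in front of its back stop: where the pump's origin lies when its foot touches the back stop. Axes as those of the bay.
- lube: White lube bottle with a red cap and yellow label, 44 mm in diameter, 150 mm tall, standing; origin at the centre of its underside. To be left alone.
- lever: Flat steel tire lever lying on the bench, about 135 mm long along its x, 20 mm wide, up to 10 mm high; origin under its middle. To be left alone.
- multitool: Folded aluminium multitool lying on the bench, 85 mm along its x, 34 mm wide, 22 mm high; origin under its middle. To be left alone.
- bell: Chrome dome bike bell on a small black base, 54 mm in diameter, 41 mm high; origin under its middle. To be left alone.
- mug: Blue mug, 80 mm in diameter, 90 mm high, handle on its +y side; origin at the centre of its underside. To be left alone.
- partsbox: Blue plastic spare parts box, open on top, fixed to the bench: 120 mm along its x, 160 mm along its y, 60 mm high; origin under its middle.
Not all that is in view belongs to the job. Of the things that look like the pump, the largest one is meant.

How it is judged:
By the outcome, as a careful person would: the job done as asked, in the order asked, and still so for the second after the job is handed in, with the robot touching nothing.
It also fails if it takes over 54 s, if anything falls off the work surface, if the arm or the gripper's body presses on something with over 40 N, if the wrist force passes 120 N, or if a joint passes its speed limit or range.

## Working session

There is one attempt and no reset: what is moved stays moved. The work goes in short steps, Python scripts to look and compute and a shell command to move; the robot and the scene stay as the last step left them, time stands still between calls to the robot, and variables do not carry over. Pictures are saved under pics/ and viewed, at most 14 in all, crops included, and the job is handed in when it is done.

```bash
mkdir -p pics; python3 - <<'E'
from cell import bot
import cv2
for n in("side","top"):
    cv2.imwrite(f"pics/{n}0.png",cv2.cvtColor(bot.read_camera(n),cv2.COLOR_RGB2BGR))
    c=bot.calibration(n);print(c["intrinsics"],c["extrinsics"])
s=bot.state();print(s["time"],s["position"],s["eef_rot"],s["ft_force"],bot.tcp_to_grasp)
E
```

```text
[[350.260364     0.         258.26536396]
 [  0.         350.260364   191.52676933]
 [  0.           0.           1.        ]] [[ 0.9651163  -0.26155412 -0.01183054 -0.55976438]
 [-0.14425314 -0.49348845 -0.85770635  0.13419231]
 [ 0.2184984   0.82949297 -0.51400375  0.7828839 ]
 [ 0.          0.          0.          1.        ]]
[[385.0492467    0.         253.70522057]
 [  0.         385.0492467  193.202107  ]
 [  0.           0.           1.        ]] [[ 1.24201602e-02 -9.99919214e-01  2.70276256e-03 -1.26587479e-03]
 [-9.88861046e-01 -1.26836576e-02 -1.48300225e-01  5.85110060e-01]
 [ 1.48322525e-01 -8.30744054e-04 -9.88938693e-01  9.54855842e-01]
 [ 0.00000000e+00  0.00000000e+00  0.00000000e+00  1.00000000e+00]]
0.1 [0.24823839 0.62732247 0.23066366] [-7.82630740e-05  1.87305428e-01  9.82301554e-01 -5.73267164e-04] [-0.42878849 -0.03471981 -0.11930549] 0.0187
```

View pics/top0.png

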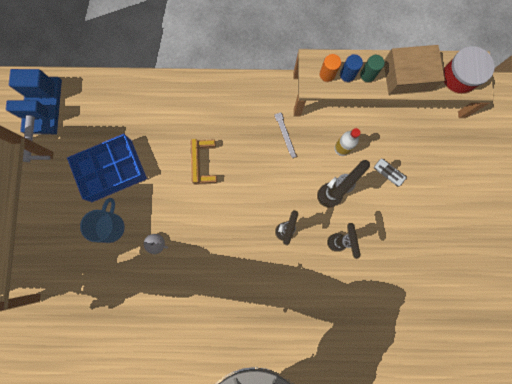

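View pics/side0.png

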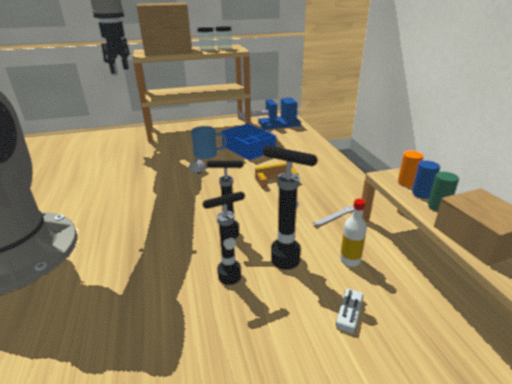

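Top view: there are three pump-like things, with feet at about (328,194), (283,231) and (338,241). In the side view they are at (286,255), (230,272) and (227,225). The one at (328,194) top / (286,255) side is clearly the largest, so it is the one meant. The bay is at (203,161), and its back stop at u≈196 means it opens towards the right of the image (world -y). I'll confirm with a crop and measure.

```bash
cat > h.py <<'E'
import numpy as np,cv2
from cell import bot
def ray(n,uv):
    c=bot.calibration(n);E=c["extrinsics"];R=E[:3,:3]
    return -R.T@E[:3,3], R.T@np.linalg.inv(c["intrinsics"])@[uv[0],uv[1],1]
def onz(n,uv,z):
    o,d=ray(n,uv);return (o+d*(z-o[2])/d[2]).round(4)
def pix(n,P):
    c=bot.calibration(n);p=c["intrinsics"]@(c["extrinsics"]@[*P,1])[:3];return (p[:2]/p[2]).round(1)
E
python3 - <<'E'
from h import *
t=cv2.imread("pics/top0.png");s=cv2.imread("pics/side0.png")
a=cv2.resize(t[135:265,260:420],None,fx=4,fy=4)[:520];b=cv2.resize(t[130:195,180:225],None,fx=3,fy=3)
c=np.zeros((520,790,3),np.uint8);c[:,:640]=a;c[:195,650:785]=b;cv2.imwrite("pics/crop.png",c)
m=cv2.cvtColor(t,cv2.COLOR_BGR2HSV);y=cv2.inRange(m,(18,150,60),(32,255,255));y[:, :180]=0;y[:,230:]=0;y[:130]=0;y[195:]=0
p=np.argwhere(y)[:,::-1];print(len(p),p.min(0),p.max(0))
c_,_=cv2.findContours(y,0,2);c_=max(c_,key=cv2.contourArea);r=cv2.minAreaRect(c_);print(r)
for q in cv2.boxPoints(r):print(q,onz("top",q,.035))
for k,uv in dict(p1=(328,195),p2=(283,231),p3=(338,241)).items():print(k,onz("top",uv,.036))
for uv in[(286,256),(230,272),(227,228)]:print(onz("side",uv,.018))
for k,uv,z in[("h1",(342,187),.256),("h2",(366,164),.256),("tool",(391,172),.01),("lube",(347,145),.05)]:print(k,onz("top",uv,z))
E
```

```text
296 [192 139] [214 181]
((194.0, 160.0), (42.0, 4.0), 90.0)
[192. 139.] [0.7306 0.1727 0.035 ]
[196. 139.] [0.7308 0.1621 0.035 ]
[196. 181.] [0.6168 0.1581 0.035 ]
[192. 181.] [0.6167 0.1686 0.035 ]
p1 [ 0.584 -0.188  0.036]
p2 [ 0.4888 -0.0706  0.036 ]
p3 [ 0.4649 -0.2118  0.036 ]
[ 0.5851 -0.2036  0.018 ]
[ 0.4631 -0.2179  0.018 ]
[ 0.4846 -0.0737  0.018 ]
h1 [ 0.5683 -0.1738  0.256 ]
h2 [ 0.617  -0.2243  0.256 ]
tool [ 0.6529 -0.3647  0.01  ]
lube [ 0.7153 -0.2374  0.05  ]
```

View pics/crop.png

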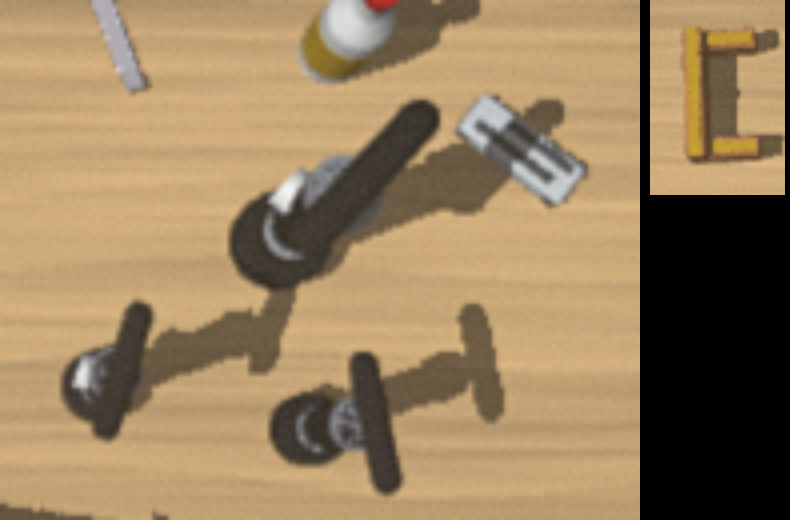

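The crop confirms it: the large pump's foot is a disc centred at about (330.5,194), with its handle running diagonally to (366,163). It is clearly bigger than its two look-alikes. The bay's inner back face is at u≈198, with its cheeks at v≈143 and 179.

```bash
python3 - <<'E'
from h import *
f=lambda x,y:(180+(x-650)/3,130+y/3)
for uv in [(706,29),(706,158)]:print("inner",onz("top",f(*uv),.04))
for uv in [(708,40),(756,41),(708,147),(758,148)]:print("cheek",onz("top",f(*uv),.03))
print("foot",onz("top",(330.5,194),.036),"handle",onz("top",(349.5,179.5),.25))
# refine foot in side: dark blob bottom
s=cv2.imread("pics/side0.png");g=cv2.cvtColor(s,6)[235:280,265:310]<55
p=np.argwhere(g)+[235,265]
for v in range(238,272,3):
    u=p[p[:,0]==v][:,1]
    if len(u):print(v,u.min(),u.max(),end="; ")
for P in[(.587,-.196,0),(.587,-.196,.036)]:print(pix("side",P),pix("top",P))
E
```

```text
inner [0.7276 0.1541 0.04  ]
inner [0.6116 0.1502 0.04  ]
cheek [0.7204 0.1535 0.03  ]
cheek [0.72   0.1106 0.03  ]
cheek [0.6232 0.1502 0.03  ]
cheek [0.6229 0.1062 0.03  ]
foot [ 0.5867 -0.1946  0.036 ] handle [ 0.5853 -0.191   0.25  ]
241 276 294; 244 273 297; 247 272 298; 250 272 299; 253 272 298; 256 272 298; 259 272 299; 262 272 298; 265 275 296; 268 280 291; [285.4 260. ] [328.3 195.8]
[285.9 246.9] [331.  193.9]
```

Pump foot at (0.5865,-0.194), bay home at about (0.6705,0.120) with its axis about +y. 

Plan:
- Open the fingers to 44 mm to cradle the foot, with the tool tilted 30° so the gripper body clears the barrel.
- Keep tool x along +y throughout.
- Travel high, descend behind the foot, then push.

```bash
cat >> h.py <<'E'
from scipy.spatial.transform import Rotation as Ro
def go(P,az=91,tilt=30):
    s=bot.state();w,x,y,z=s["eef_rot"];R0=Ro.from_quat([x,y,z,w])
    a,t=np.radians([az,tilt]);f=np.array([np.cos(a),np.sin(a),0]);k=np.array([0,0,1.])
    X=np.cos(t)*f+np.sin(t)*k;Z=np.sin(t)*f-np.cos(t)*k
    Rt=Ro.from_matrix(np.c_[X,np.cross(Z,X),Z])
    print("t",s["time"],"pos",np.round(s["position"],4),"F",np.round(s["ft_force"],1),
     "lin",(R0.inv().apply(np.array(P)-s["position"])/.2).round(3),"ang",((R0.inv()*Rt).as_rotvec()/(np.pi/2)).round(3))
E
python3 -c "
from h import *
go((.248,.628,.42),158,0);go((.5,.3,.43),120,0)"
```

```text
t 0.1 pos [0.2482 0.6273 0.2307] F [-0.4 -0.  -0.1] lin [ 0.002  0.002 -0.947] ang [-0.001  0.     0.005]
t 0.1 pos [0.2482 0.6273 0.2307] F [-0.4 -0.  -0.1] lin [-1.773 -1.06  -0.995] ang [-0.001  0.     0.427]
```

```bash
python3 -m handwheel '[{"linear":[0,0,-0.25],"angular":[0,0,0]},{"linear":[0,0,-0.5],"angular":[0,0,0]},{"linear":[-0.2,-0.15,-0.7],"angular":[0,0,0.1]},{"linear":[-0.4,-0.3,-0.95],"angular":[0,0,0.2]},{"linear":[-0.6,-0.4,-0.95],"angular":[0,0,0.25]}]' 44
python3 -c "
from h import *
go((.5,.3,.42),110,0)"
```

```text
time: 0.6
position: [0.3164, 0.5266, 0.4164]
eef_rot: [-0.0, 0.377, 0.926, 0.001]
ft_force: [1.2, -0.1, -0.2]
gripper_width: 0.518
grip_force: 0.0
t 0.6 pos [0.3164 0.5266 0.4164] F [ 1.2 -0.1 -0.2] lin [-1.448 -0.17  -0.021] ang [ 0.001 -0.001  0.286]
```

```bash
python3 -m handwheel '[{"linear":[-0.25,-0.03,0],"angular":[0,0,0.07]},{"linear":[-0.5,-0.06,0],"angular":[0,0,0.14]},{"linear":[-0.75,-0.09,0],"angular":[0,0,0.2]},{"linear":[-0.98,-0.12,0],"angular":[0,0,0.25]},{"linear":[-1,-0.12,0],"angular":[0,0,0.28]}]'
python3 -c "
from h import *
go((.58,-.05,.42),91,15)"
```

```text
time: 1.1
position: [0.4478, 0.3642, 0.4141]
eef_rot: [0.001, 0.573, 0.819, 0.0]
ft_force: [0.1, 0.6, 0.1]
gripper_width: 0.513
grip_force: 0.0
t 1.1 pos [0.4478 0.3642 0.4141] F [0.1 0.6 0.1] lin [-2.172 -0.089 -0.027] ang [-0.027  0.166  0.211]
```

```bash
python3 -m handwheel '[{"linear":[-0.25,0,0],"angular":[0,0.03,0.05]},{"linear":[-0.5,-0.02,0],"angular":[0,0.06,0.1]},{"linear":[-0.75,-0.03,0],"angular":[-0.02,0.1,0.15]},{"linear":[-1,-0.04,0],"angular":[-0.03,0.14,0.2]},{"linear":[-1,-0.04,0],"angular":[-0.03,0.166,0.211]}]'
python3 -c "
from h import *
go((.587,-.2,.42),91,30)"
```

```text
time: 1.6
position: [0.5088, 0.1725, 0.4144]
eef_rot: [-0.093, 0.695, 0.706, 0.095]
ft_force: [-0.8, -0.1, 0.8]
gripper_width: 0.52
grip_force: 0.0
t 1.6 pos [0.5088 0.1725 0.4144] F [-0.8 -0.1  0.8] lin [-1.795  0.364 -0.518] ang [ 0.003  0.164 -0.   ]
```

```bash
python3 -m handwheel '[{"linear":[-0.24,0.05,-0.07],"angular":[0,0.04,0]},{"linear":[-0.48,0.1,-0.14],"angular":[0,0.08,0]},{"linear":[-0.72,0.15,-0.21],"angular":[0,0.12,0]},{"linear":[-0.96,0.2,-0.28],"angular":[0,0.16,0]},{"linear":[-1,0.2,-0.29],"angular":[0,0.164,0]}]'
python3 -c "
from h import *
go((.587,-.29,.42),91,30)"
```

```text
time: 2.1
position: [0.5529, -0.0336, 0.4167]
eef_rot: [-0.183, 0.677, 0.69, 0.181]
ft_force: [0.3, 0.9, -0.5]
gripper_width: 0.515
grip_force: 0.0
t 2.1 pos [ 0.5529 -0.0336  0.4167] F [ 0.3  0.9 -0.5] lin [-1.106  0.146 -0.654] ang [0.001 0.001 0.002]
```

```bash
python3 -m handwheel '[{"linear":[-0.2,0.04,-0.12],"angular":[0,0,0]},{"linear":[-0.4,0.08,-0.24],"angular":[0,0,0]},{"linear":[-0.6,0.12,-0.36],"angular":[0,0,0]},{"linear":[-0.8,0.15,-0.48],"angular":[0,0,0]},{"linear":[-1,0.15,-0.6],"angular":[0,0,0]}]'
python3 - <<'E'
from h import *
go((.587,-.285,.20),91,30)
t=[cv2.cvtColor(bot.read_camera(n),4) for n in("top","side")]
cv2.imwrite("pics/b.png",cv2.resize(np.hstack(t),(800,300)))
E
```

```text
time: 2.6
position: [0.5898, -0.2602, 0.4213]
eef_rot: [-0.184, 0.673, 0.693, 0.18]
ft_force: [0.8, 0.2, 1.1]
gripper_width: 0.517
grip_force: 0.0
t 2.6 pos [ 0.5898 -0.2602  0.4213] F [0.8 0.2 1.1] lin [-0.659 -0.02   0.897] ang [-0.003  0.001  0.007]
```

View pics/b.png

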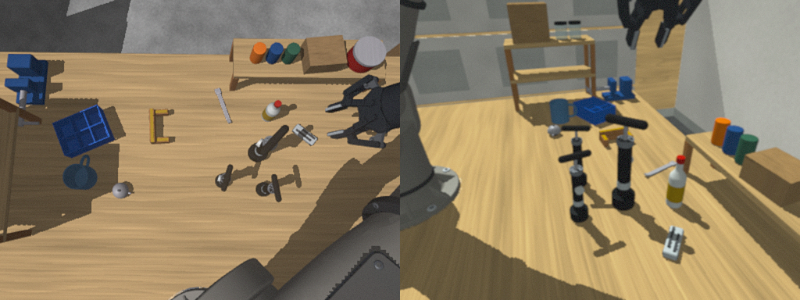

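Everything stands untouched. The gripper is at the right of the top view, behind the pump, and the arm is clear of the small pumps. Descending in stages.

```bash
python3 -m handwheel '[{"linear":[-0.15,0,0.15],"angular":[0,0,0]},{"linear":[-0.3,-0.01,0.35],"angular":[0,0,0]},{"linear":[-0.45,-0.02,0.55],"angular":[0,0,0.005]},{"linear":[-0.6,-0.02,0.75],"angular":[0,0,0.007]},{"linear":[-0.66,-0.02,0.89],"angular":[0,0,0.007]}]'
python3 - <<'E'
from h import *
go((.587,-.285,.03),91,30)
t=[cv2.cvtColor(bot.read_camera(n),4) for n in("top","side")]
cv2.imwrite("pics/c.png",np.hstack([cv2.resize(t[0][100:300,240:440],(400,400)),cv2.resize(t[1][120:320,180:380],(400,400))]))
E
```

```text
time: 3.2
position: [0.5854, -0.2846, 0.198]
eef_rot: [-0.186, 0.678, 0.688, 0.179]
ft_force: [-0.3, 0.9, 0.6]
gripper_width: 0.511
grip_force: 0.0
t 3.2 pos [ 0.5854 -0.2846  0.198 ] F [-0.3  0.9  0.6] lin [-0.421  0.013  0.727] ang [-0.003  0.001 -0.002]
```

View pics/c.png

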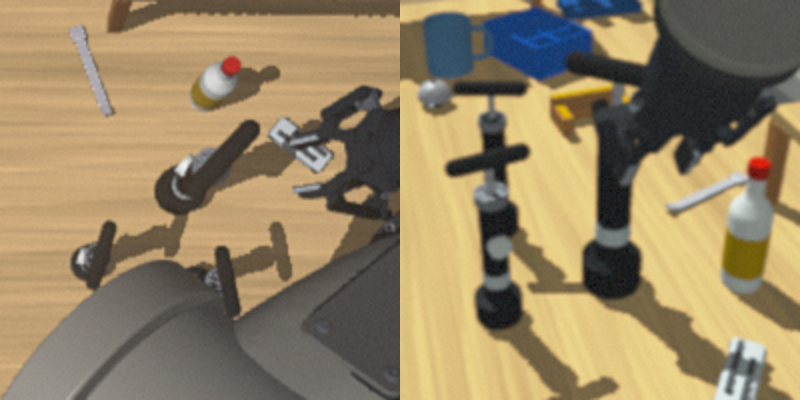

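```bash
python3 -m handwheel '[{"linear":[-0.06,0,0.1],"angular":[0,0,0]},{"linear":[-0.12,0,0.21],"angular":[0,0,0]},{"linear":[-0.18,0,0.31],"angular":[0,0,0]},{"linear":[-0.22,0.01,0.38],"angular":[0,0,0]}]'
python3 - <<'E'
from h import *
go((.587,-.285,.02),91,30)
t=[cv2.cvtColor(bot.read_camera(n),4) for n in("top","side")]
cv2.imwrite("pics/d.png",np.hstack([cv2.resize(t[0][100:300,240:440],(300,300)),cv2.resize(t[1],(400,300))]))
E
```

```text
time: 3.7
position: [0.5885, -0.2852, 0.1135]
eef_rot: [-0.185, 0.677, 0.689, 0.18]
ft_force: [0.2, 0.8, 0.5]
gripper_width: 0.517
grip_force: 0.0
t 3.7 pos [ 0.5885 -0.2852  0.1135] F [0.2 0.8 0.5] lin [-0.232 -0.007  0.406] ang [-0.001  0.001 -0.   ]
```

View pics/d.png

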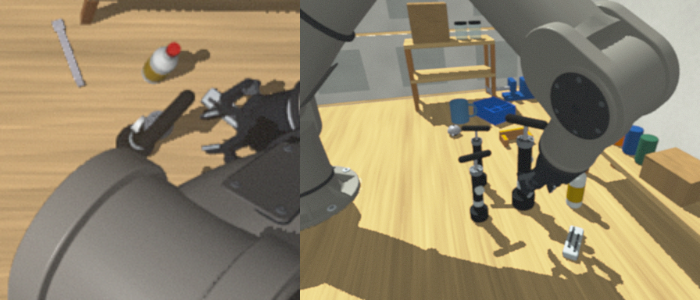

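Side view: the forearm is high, and the wrist is well clear of the small pumps and the bottle. Going down to push height.

```bash
python3 -m handwheel '[{"linear":[-0.07,0,0.11],"angular":[0,0,0]},{"linear":[-0.13,0,0.22],"angular":[0,0,0]},{"linear":[-0.19,0,0.32],"angular":[0,0,0]},{"linear":[-0.245,-0.006,0.43],"angular":[0,0,0]},{"linear":[-0.252,-0.007,0.44],"angular":[0,0,0]}]'
python3 -c "
from h import *
go((.5865,-.24,.012),91,30)"
```

```text
time: 4.3
position: [0.5854, -0.2839, 0.0095]
eef_rot: [-0.187, 0.677, 0.689, 0.179]
ft_force: [-0.4, 0.5, 0.2]
gripper_width: 0.512
grip_force: 0.0
t 4.3 pos [ 0.5854 -0.2839  0.0095] F [-0.4  0.5  0.2] lin [0.196 0.009 0.099] ang [-0.004 -0.    -0.002]
```

```bash
python3 -m handwheel '[{"linear":[0.05,0.002,0.025],"angular":[0,0,0]},{"linear":[0.1,0.004,0.05],"angular":[0,0,0]},{"linear":[0.15,0.006,0.075],"angular":[0,0,0]},{"linear":[0.19,0.008,0.096],"angular":[0,0,0]},{"linear":[0.213,0.009,0.109],"angular":[0,0,0]}]'
python3 - <<'E'
from h import *
go((.5865,-.215,.012),91,30)
t=[cv2.cvtColor(bot.read_camera(n),4) for n in("top","side")]
cv2.imwrite("pics/e.png",np.hstack([cv2.resize(t[0][100:250,250:400],(400,400)),cv2.resize(t[1][170:290,230:350],(400,400))]))
E
```

```text
time: 4.8
position: [0.5882, -0.2358, 0.0159]
eef_rot: [-0.184, 0.677, 0.69, 0.18]
ft_force: [0.2, 0.0, 0.6]
gripper_width: 0.516
grip_force: 0.0
t 4.8 pos [ 0.5882 -0.2358  0.0159] F [0.2 0.  0.6] lin [ 0.081 -0.006  0.069] ang [-0.001  0.001  0.001]
```

View pics/e.png

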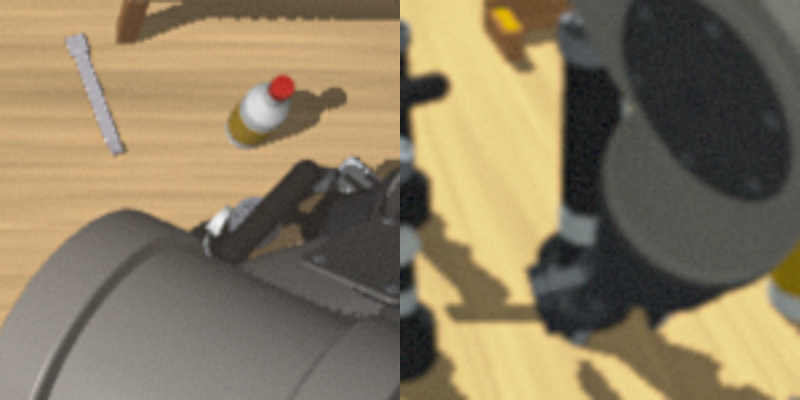

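Fingers are just short of the foot, with no force. Now the slow push: seat first, then diagonally.

```bash
python3 -m handwheel '[{"linear":[0.02,-0.004,0.02],"angular":[0,0,0]},{"linear":[0.045,-0.004,0.04],"angular":[0,0,0]},{"linear":[0.07,-0.004,0.056],"angular":[0,0,0]},{"linear":[0.095,0.0,0.071],"angular":[0,0,0]},{"linear":[0.122,0.01,0.086],"angular":[0,0,0]}]'
python3 -c "
from h import *
go((.603,-.165,.013),91,30)"
```

```text
time: 5.4
position: [0.5889, -0.2076, 0.0123]
eef_rot: [-0.185, 0.677, 0.689, 0.179]
ft_force: [-1.2, -3.1, -0.4]
gripper_width: 0.513
grip_force: 1.9
t 5.4 pos [ 0.5889 -0.2076  0.0123] F [-1.2 -3.1 -0.4] lin [0.186 0.074 0.102] ang [-0.002  0.002 -0.001]
```

Steady 3 N: it's sliding. Continuing.

```bash
python3 -m handwheel '[{"linear":[0.038,0.019,0.021],"angular":[0,0,0]},{"linear":[0.077,0.038,0.043],"angular":[0,0,0]},{"linear":[0.116,0.057,0.065],"angular":[0,0,0]},{"linear":[0.155,0.076,0.087],"angular":[0,0,0]},{"linear":[0.194,0.095,0.11],"angular":[0,0,0]}]'
python3 - <<'E'
from h import *
go((.63,-.1,.013),91,30)
t=[cv2.cvtColor(bot.read_camera(n),4) for n in("top","side")]
cv2.imwrite("pics/f.png",np.hstack([cv2.resize(t[0][100:250,180:380],(400,300)),cv2.resize(t[1],(400,300))]))
E
```

```text
time: 5.9
position: [0.6076, -0.1617, 0.0125]
eef_rot: [-0.185, 0.677, 0.689, 0.18]
ft_force: [-0.7, -2.6, -2.5]
gripper_width: 0.516
grip_force: 1.7
t 5.9 pos [ 0.6076 -0.1617  0.0125] F [-0.7 -2.6 -2.5] lin [0.267 0.118 0.15 ] ang [-0.002  0.001 -0.   ]
```

View pics/f.png

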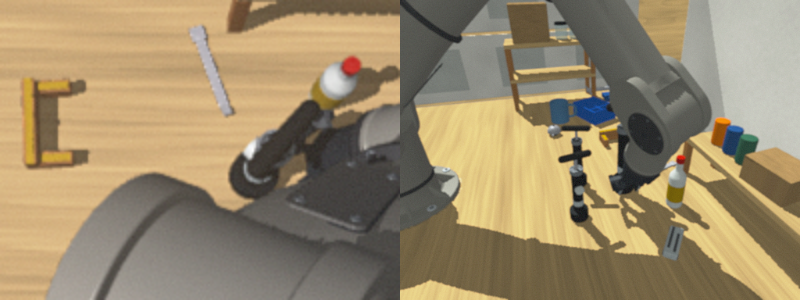

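The pump stands upright in the cradle and moves with it. The lever's near end, crop (230,113) = pixel (295,156), lies near the path, so I'm checking the clearance.

```bash
python3 - <<'E'
from h import *
for uv in[(296,157.5),(292,157),(280,115)]:print(onz("top",uv,.004))
t=cv2.imread("pics/top0.png")[105:165,265:305];m=(t.astype(int)[:,:,0]>t.astype(int)[:,:,2]-10)&(t.max(2)>120)
p=np.argwhere(m);q=p[p[:,0]>44]+[105,265];print(q[-4:])
E
```

```text
[ 0.6913 -0.1084  0.004 ]
[ 0.6925 -0.0975  0.004 ]
[ 0.812  -0.0643  0.004 ]
[[156 293]
 [156 294]
 [156 295]
 [157 293]]
```

```bash
python3 -m handwheel '[{"linear":[0.039,0.009,0.022],"angular":[0,0,0]},{"linear":[0.078,0.018,0.044],"angular":[0,0,0]},{"linear":[0.117,0.027,0.066],"angular":[0,0,0]},{"linear":[0.156,0.036,0.088],"angular":[0,0,0]},{"linear":[0.195,0.045,0.112],"angular":[0,0,0]}]'
python3 -m handwheel '[{"linear":[0.039,0.009,0.022],"angular":[0,0,0]},{"linear":[0.078,0.018,0.045],"angular":[0,0,0]},{"linear":[0.117,0.027,0.067],"angular":[0,0,0]},{"linear":[0.156,0.036,0.09],"angular":[0,0,0]},{"linear":[0.195,0.045,0.112],"angular":[0,0,0]}]'
python3 -c "
from h import *
go((.632,-.05,.013),91,30)"
```

```text
time: 6.5
position: [0.6156, -0.1169, 0.0126]
eef_rot: [-0.185, 0.677, 0.689, 0.18]
ft_force: [-0.5, -4.0, 0.2]
gripper_width: 0.516
grip_force: 2.1
time: 7.0
position: [0.6238, -0.0717, 0.0126]
eef_rot: [-0.185, 0.677, 0.689, 0.18]
ft_force: [-0.4, -5.0, 0.7]
gripper_width: 0.516
grip_force: 2.3
t 7.0 pos [ 0.6238 -0.0717  0.0126] F [-0.4 -5.   0.7] lin [0.095 0.043 0.052] ang [-0.001  0.001 -0.   ]
```

```bash
python3 -m handwheel '[{"linear":[0.039,0.012,0.022],"angular":[0,0,0]},{"linear":[0.078,0.026,0.045],"angular":[0,0,0]},{"linear":[0.117,0.043,0.067],"angular":[0,0,0]},{"linear":[0.156,0.063,0.09],"angular":[0,0,0]},{"linear":[0.195,0.084,0.112],"angular":[0,0,0]}]'
python3 - <<'E'
from h import *
go((.670,.04,.013),91,30)
t=[cv2.cvtColor(bot.read_camera(n),4) for n in("top","side")]
cv2.imwrite("pics/g.png",np.hstack([cv2.resize(t[0][100:220,160:320],(480,360)),cv2.resize(t[1][90:250,160:300],(315,360))]))
E
```

```text
time: 7.5
position: [0.6398, -0.0263, 0.0125]
eef_rot: [-0.185, 0.677, 0.689, 0.18]
ft_force: [-1.2, -4.4, 2.4]
gripper_width: 0.516
grip_force: 2.6
t 7.5 pos [ 0.6398 -0.0263  0.0125] F [-1.2 -4.4  2.4] lin [0.287 0.157 0.161] ang [-0.002  0.001 -0.   ]
```

View pics/g.png

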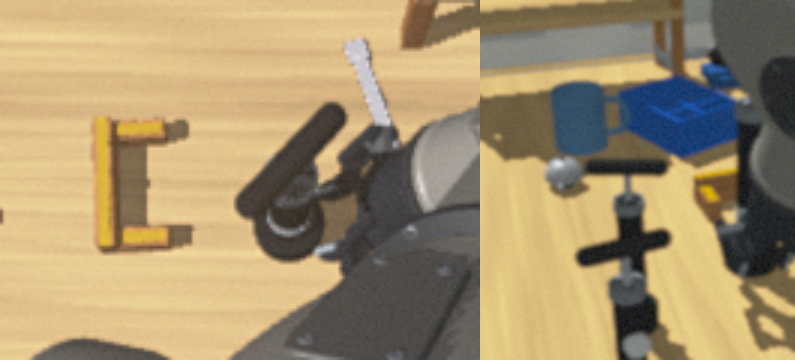

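Pump is upright with its foot at crop (288,224) = pixel (256,174.7), squarely in the cradle. The lever is unmoved and the bay is straight ahead at left.

```bash
python3 - <<'E'
from h import *
print(onz("top",(256,174.7),.036))
E
python3 -m handwheel '[{"linear":[0.037,0.02,0.021],"angular":[0,0,0]},{"linear":[0.074,0.04,0.042],"angular":[0,0,0]},{"linear":[0.111,0.06,0.063],"angular":[0,0,0]},{"linear":[0.148,0.081,0.084],"angular":[0,0,0]},{"linear":[0.185,0.102,0.105],"angular":[0,0,0]}]'
python3 -c "
from h import *
go((.6705,.04,.013),91,30)"
```

```text
[0.6355 0.0007 0.036 ]
time: 8.1
position: [0.6595, 0.0164, 0.0126]
eef_rot: [-0.185, 0.677, 0.689, 0.18]
ft_force: [-2.0, -2.9, 0.9]
gripper_width: 0.52
grip_force: 2.3
t 8.1 pos [0.6595 0.0164 0.0126] F [-2.  -2.9  0.9] lin [0.102 0.057 0.056] ang [-0.002  0.001 -0.   ]
```

```bash
python3 -m handwheel '[{"linear":[0.03,0.02,0.017],"angular":[0,0,0]},{"linear":[0.06,0.039,0.034],"angular":[0,0,0]},{"linear":[0.09,0.055,0.051],"angular":[0,0,0]},{"linear":[0.115,0.063,0.065],"angular":[0,0,0]},{"linear":[0.115,0.063,0.065],"angular":[0,0,0]}]'
python3 - <<'E'
from h import *
go((.672,.087,.013),91,30)
t=[cv2.cvtColor(bot.read_camera(n),4) for n in("top","side")]
cv2.imwrite("pics/i.png",np.hstack([cv2.resize(t[0][120:210,170:290],(480,360)),cv2.resize(t[1][90:250,160:300],(315,360))]))
E
```

```text
time: 8.6
position: [0.6716, 0.0438, 0.0128]
eef_rot: [-0.185, 0.677, 0.689, 0.18]
ft_force: [1.1, -0.4, -0.2]
gripper_width: 0.514
grip_force: 0.5
t 8.6 pos [0.6716 0.0438 0.0128] F [ 1.1 -0.4 -0.2] lin [0.188 0.006 0.107] ang [-0.002  0.001  0.   ]
```

View pics/i.png

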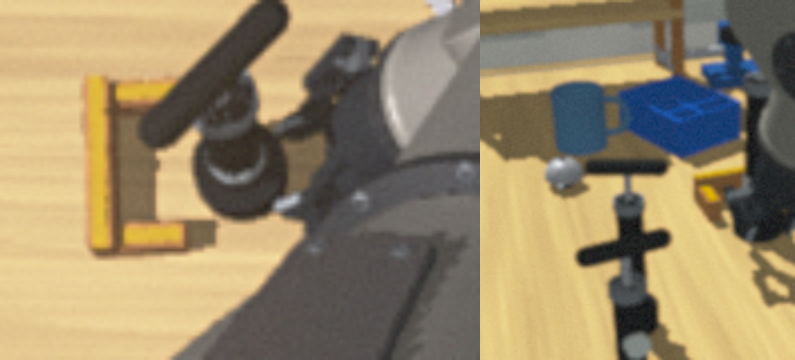

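Foot centred at about crop (242,168), on the bay centre line (165), just outside the mouth. Pushing straight in.

```bash
python3 - <<'E'
from h import *
print(onz("top",(230.5,162),.036))
E
python3 -m handwheel '[{"linear":[0.03,0,0.017],"angular":[0,0,0]},{"linear":[0.06,0,0.034],"angular":[0,0,0]},{"linear":[0.09,0,0.051],"angular":[0,0,0]},{"linear":[0.12,0,0.069],"angular":[0,0,0]},{"linear":[0.145,0,0.083],"angular":[0,0,0]}]'
python3 -c "
from h import *
go((.671,.09,.013),91,30)"
```

```text
[0.6689 0.0685 0.036 ]
time: 9.2
position: [0.6707, 0.0767, 0.0129]
eef_rot: [-0.185, 0.677, 0.689, 0.18]
ft_force: [0.5, -4.0, 0.9]
gripper_width: 0.516
grip_force: 1.9
t 9.2 pos [0.6707 0.0767 0.0129] F [ 0.5 -4.   0.9] lin [0.058 0.003 0.033] ang [-0.002  0.001 -0.   ]
```

```bash
python3 -m handwheel '[{"linear":[0.013,0,0.007],"angular":[0,0,0]},{"linear":[0.026,0,0.015],"angular":[0,0,0]},{"linear":[0.039,0,0.022],"angular":[0,0,0]},{"linear":[0.052,0,0.03],"angular":[0,0,0]}]'
python3 -m handwheel '[{"linear":[0.009,0,0.005],"angular":[0,0,0]},{"linear":[0.009,0,0.005],"angular":[0,0,0]}]'
```

```text
time: 9.6
position: [0.6706, 0.0878, 0.0128]
eef_rot: [-0.185, 0.677, 0.689, 0.18]
ft_force: [0.2, -3.2, 0.4]
gripper_width: 0.519
grip_force: 2.0
time: 9.8
position: [0.6705, 0.0903, 0.0129]
eef_rot: [-0.185, 0.677, 0.689, 0.18]
ft_force: [1.0, -1.7, 0.8]
gripper_width: 0.51
grip_force: 1.3
```

```bash
python3 -m handwheel '[{"linear":[0.009,0,0.005],"angular":[0,0,0]},{"linear":[0.013,0,0.008],"angular":[0,0,0]}]'
python3 -m handwheel '[{"linear":[0.007,0,0.004],"angular":[0,0,0]},{"linear":[0.009,0,0.005],"angular":[0,0,0]}]'
```

```text
time: 10.0
position: [0.6705, 0.093, 0.0128]
eef_rot: [-0.185, 0.677, 0.689, 0.18]
ft_force: [1.3, -5.2, 1.5]
gripper_width: 0.516
grip_force: 2.1
time: 10.2
position: [0.6704, 0.0951, 0.0128]
eef_rot: [-0.185, 0.677, 0.689, 0.18]
ft_force: [0.4, -4.5, -0.0]
gripper_width: 0.518
grip_force: 2.0
```

```bash
python3 -m handwheel '[{"linear":[0.005,0,0.003],"angular":[0,0,0]},{"linear":[0.009,0,0.005],"angular":[0,0,0]}]'
python3 - <<'E'
from h import *
t=[cv2.cvtColor(bot.read_camera(n),4) for n in("top","side")]
cv2.imwrite("pics/j.png",np.hstack([cv2.resize(t[0][120:210,160:280],(480,360)),cv2.resize(t[1][90:250,160:300],(315,360))]))
E
```

```text
time: 10.4
position: [0.6706, 0.0962, 0.0128]
eef_rot: [-0.184, 0.678, 0.689, 0.18]
ft_force: [-0.6, -9.4, 1.5]
gripper_width: 0.516
grip_force: 4.3
```

View pics/j.png

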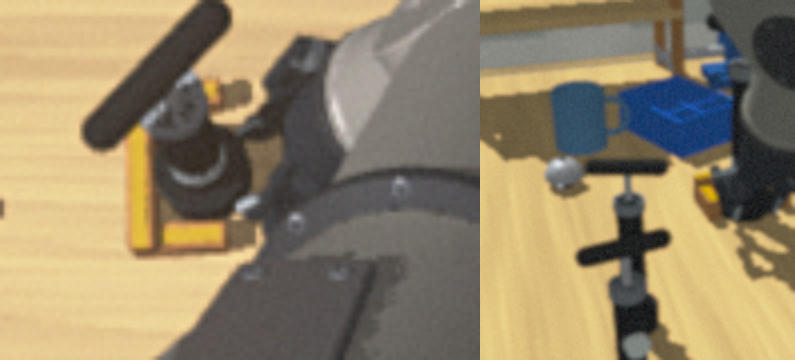

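The foot now meets the back stop's inner edge (crop x≈155) and the force has risen. One more small nudge to confirm.

```bash
python3 -m handwheel '[{"linear":[0.004,0,0.0025],"angular":[0,0,0]},{"linear":[0.006,0,0.0035],"angular":[0,0,0]}]'
```

```text
time: 10.7
position: [0.6706, 0.0964, 0.0127]
eef_rot: [-0.184, 0.678, 0.689, 0.179]
ft_force: [-1.0, -13.9, 2.9]
gripper_width: 0.52
grip_force: 5.7
```

Position stopped, force 14 N: it is home. Backing off straight, then up.

```bash
python3 -m handwheel '[{"linear":[-0.02,0,-0.012],"angular":[0,0,0]},{"linear":[-0.06,0,-0.036],"angular":[0,0,0]},{"linear":[-0.13,0,-0.077],"angular":[0,0,0]},{"linear":[-0.22,0,-0.13],"angular":[0,0,0]},{"linear":[-0.3,0,-0.176],"angular":[0,0,0]}]'
python3 -c "
from h import *
go((.665,-.0,.2),91,30)"
```

```text
time: 11.2
position: [0.6716, 0.0262, 0.0135]
eef_rot: [-0.184, 0.678, 0.689, 0.18]
ft_force: [-0.1, -0.0, 0.6]
gripper_width: 0.515
grip_force: 0.0
t 11.2 pos [0.6716 0.0262 0.0135] F [-0.1 -0.   0.6] lin [ 0.351 -0.038 -0.874] ang [-0.001  0.002 -0.001]
```

```bash
python3 -m handwheel '[{"linear":[0.03,0,-0.14],"angular":[0,0,0]},{"linear":[0.11,-0.01,-0.33],"angular":[0,0,0]},{"linear":[0.2,-0.02,-0.55],"angular":[0,0,0]},{"linear":[0.28,-0.03,-0.74],"angular":[0,0,0]},{"linear":[0.35,-0.04,-0.9],"angular":[0,0,0]}]'
python3 -m handwheel '[{"linear":[0,0,-0.2],"angular":[0,0,0]},{"linear":[0,0,-0.45],"angular":[0,0,0]},{"linear":[0,0,-0.65],"angular":[0,0,0]},{"linear":[0,0,-0.65],"angular":[0,0,0]},{"linear":[0,0,-0.65],"angular":[0,0,0]}]'
python3 - <<'E'
from h import *
t=[cv2.cvtColor(bot.read_camera(n),4) for n in("top","side")]
cv2.imwrite("pics/k.png",cv2.resize(np.hstack(t),(800,300)));cv2.imwrite("pics/top1.png",t[0])
E
```

```text
time: 11.7
position: [0.6646, -0.0027, 0.2069]
eef_rot: [-0.184, 0.678, 0.689, 0.18]
ft_force: [1.1, 0.6, -0.3]
gripper_width: 0.517
grip_force: 0.0
time: 12.2
position: [0.666, -0.0671, 0.3178]
eef_rot: [-0.184, 0.678, 0.689, 0.18]
ft_force: [-0.1, 0.6, -1.6]
gripper_width: 0.517
grip_force: 0.0
```

View pics/k.png

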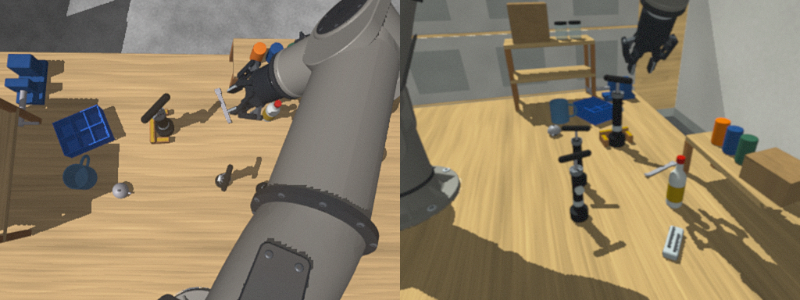

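The pump stands upright in the bay. Everything else is where it was, and the gripper is high and clear. Handing in.

```bash
python3 -c "
from cell import bot
print(bot.hand_in())"
```

```text
the job is handed in; nothing more can be done
None
```

The large black pump was pushed upright into the yellow-edged bay until its foot met the back stop (force rose to 14 N and it stopped moving); nothing else appears to have moved, and I handed it in at about 12 s with the gripper well clear.

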